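Shut the sander guard, then hold the dust-box lid at its index pointer

ROBOT

A 6-joint arm with a two-finger parallel gripper is mounted at the origin on the work surface. World frame = base frame: x ahead of the robot, y to its left, z up, the work surface at z = 0. Lengths are in m, angles in rad, forces in N, time in s.
With the tool pointing down it reaches from about 0.35 to 0.775 m from the base axis. Payload 5.5 kg.
Tool frame: the origin (TCP) lies at the very end of the fingers, on their centre line; the grasp point (between the pads) lies 19 mm behind it (env.grip_depth is the distance from the TCP to the grasp point, in m); z points along the fingers, y is the direction in which the jaws open and shut (so a half turn about z gives the same grasp; the last joint's range is limited). The gripper opens to 85 mm and grips with 20 to 120 N. Pads are 22 mm wide; open, the fingers measure 114 mm over their backs; the gripper's body (76 mm by 85 mm) begins 54 mm behind the grasp point. The pads swing forward as they close: fully open they stand 13 mm farther back than shut.
Start: joints at [1.018, 0.313, 0.046, 1.304, 0, 1.431], TCP at [0.231, 0.527, 0.196] pointing down, gripper open.
Joint ranges: [-2.76, 2.76], [-0.86, 1.69], [-1.03, 1.26], [-2.2, 2.34], [-1.47, 1.5], [-3.14, 3.14]. Speed limits (rad/s): [2.57, 2.57, 3.14, 3.14, 3.14, 3.14].

INTERFACE

Orientations are given as a unit quaternion [w, x, y, z].
In Python, from workcell import env gives the robot as it stands.
- The arm moves only by the tool step_arm, never from a script. Its argument "series" is a list of rows, each a list of 3 entries, a list of its own where there are three numbers: the shift along the world's x, y, z in cm, then the turn about the world's z in rad, then the closure in counts, from 0 (fully open) to 255 (shut). A call has 1 to 5 rows; each row is the pose to reach, as a shift and turn from the pose measured when the call began; what a row does not reach only later rows make up. A row lasts 1/8 s, in which the tool goes at most 62.5 mm and 10.7 degrees, less where a joint would pass 70% of its speed; a pose out of reach is approached as far as the arm can. A call with a gripper value outside its range is refused whole. The fingers move at their own pace and stop on an object; "newtons" is the grip in N (left out, the last holds). Time passes only in rows, so rows that repeat a pose let the fingers close. It gives the time, the measured TCP pose, the force and the opening at its end, in the units of the state.
- env.get_state(): the state, without advancing time (a new reading comes with each control period).
- env.read_camera(name): name is "side" or "top" or "wrist"; returns a dict with "frame" (400x640x3 uint8, red, green, blue), "vertical_fov" (degrees; the focal length in pixels is half the picture's height over the tangent of half this angle, whatever the lens; pixels are square), "cx", "cy" (the principal point, pixels), "dist_coeffs" ([k1, k2, p1, p2, k3] as OpenCV has them; the pictures are not rectified), "camera_from_world" (4x4, takes a point from world to camera coordinates). Camera axes: x right, y down, z forward; pixel columns grow to the right and rows downward; lengths in m; the calibration is good to about 2 mm. A picture is of the moment at which its call begins. There is no depth.
- env.hand_in(): hands the job in, once; it reports no verdict.
The state is a dict: "clock": time; "joint_pos": joint angles; "qvel": joint speeds; "tau": joint torques, N m; "tcp_pos": TCP position; "orientation": TCP orientation; "wrist_force": force on the tool from outside, world axes, zero at the start; "ft_torque": the same for the moment, N m; "finger_gap": finger opening in m.
Only numpy, scipy, OpenCV 4.12 (cv2) and the standard library are available. Lean on these libraries where they do the work, as an engineer would, in place of code of your own. Each camera call takes 0.05 s, during which the arm holds its last target.

TASK

The dust filter is about to be inspected. First lower the raised guard of the drum sander gently, fully down onto its stop, without letting it drop. Then lift the spring-loaded lid of the dust box until the pin on its edge is level with the index pointer beside it, and finish while still holding the lid there with the gripper; do not shift the pointer or disturb the things standing around.

Things in the scene. Friction and masses are not known exactly. Their poses are not given: they have to be found in the camera images.
- sander: bench drum sander, fixed: grey open housing 160 (x) x 220 (y) x 130 mm high with a brown drum lying inside, under a hinged guard. Origin: centre of its underside; +x points to its back, +z up. The guard's hinge axis runs along its y axis, 70 mm behind the origin (+x) and 130 mm above it.
- guard (a joint): opening angle of the sander's guard in rad: 0 = fully down on its stop, about 1.3 to 1.55 = as it stands at the start. The guard is an aluminium panel with a clear window and a 45 mm front skirt, 150 x 222 mm, 0.22 kg, hinged at the back. Its hinge is slightly stiff: it stays up when nearly upright, but falls shut by itself when let go lower than about 1 rad.
- guard_bar (a point): middle of the guard's pull bar, on the bar's axis: a black round bar 12 mm thick, 110 mm long between its two legs, parallel to the hinge. With the cover shut this point is 175 mm in front of the hinge axis and 45 mm above it; it turns about the hinge with the cover. 25 mm or more of free space around it for fingers from above
- dust_box: dust box, fixed: grey sheet-metal box 160 (x) x 240 (y) x 130 mm high with a pleated filter inside, closed by a flat lid. Origin: centre of its underside; +x points to its back, +z up. Lid and pointer turn about one axis along y, 70 mm behind the origin (+x) and 130 mm above it. On its +y side stands a thin steel arc (quadrant), 139 mm from the middle, up to 295 mm high.
- lid (a joint): opening angle of the dust box's lid in rad: 0 = shut (at the start), limit 1.4; its front edge goes up as it opens. The lid is a plain aluminium plate 150 x 232 mm, 0.35 kg, hinged at the back. A spring pulls it shut: 4 to 9 N at the bar, along its path, are needed, a little more the wider it is open; let go, it snaps shut.
- lid_bar (a point): middle of the lid's pull bar, on the bar's axis: a black round bar 12 mm thick, 110 mm long between its two legs, parallel to the hinge. With the cover shut this point is 175 mm in front of the hinge axis and 45 mm above it; it turns about the hinge with the cover. 25 mm or more of free space around it for fingers from above
- lid_pin (a point): outer end of the index pin, a steel pin 8 mm thick that sticks 14 mm out of the lid's +y edge near the front, 145 mm from the hinge axis; moves with the lid
- pointer (a joint): angle of the index pointer in rad, set beforehand to 0.5 to 0.9 and kept by friction: the pin is level with the pointer when the lid's angle equals this value
- pointer_tip (a point): near the tip of the index pointer, a steel strip 195 mm long and 14 mm wide, standing outside the quadrant on the +y side of the lid, turning about the lid's hinge axis; this point is 145 mm from the axis, and 20 mm to +y of the lid pin when they are level. x runs along the strip from the tip to the hinge, z at right angles to it, upward
- foot_last: bystander: cork foot form with a blue sole and an upright ankle, 200 x 62 x 190 mm, loose; origin under its middle
- glue_jar: bystander: jar 60 mm in diameter, 75 mm high, loose; origin at the centre of its underside
- cork_block: bystander: cork block 90 x 60 x 25 mm, loose; origin at the centre of its underside
- pin_cup: bystander: steel cup 70 mm in diameter, 60 mm high, loose; origin at the centre of its underside

How it is judged:
On the way, in this order (a step that is already met when the one before it is completed fails the run):
1. the guard is fully down on its stop and at rest (value of joint guard below 0.05 rad and velocity of joint guard between -0.1 and 0.1 rad/s), for 0.2 s.
2. after that the dust-box lid is lifted off its seat (value of joint lid above 0.12 rad), for 0.1 s.
At the end, for the whole second after the job is handed in: The lid is held still by the gripper's fingers (nothing else props it) with its pin level with the pointer within 10 mm (about 4 degrees); the sander's guard is still down on its stop (under 0.06 rad) and the pointer is where it was within 10 mm (z of lid_pin in the frame of pointer_tip between -0.01 and 0.01 m and velocity of joint lid between -0.06 and 0.06 rad/s and contact force between the fingers and lid above 1.5 N and value of joint guard below 0.06 rad and distance of pointer_tip from where it was at the start of the episode below 0.01 m and contact force between lid and foot_last below 0.3 N and contact force between lid and glue_jar below 0.3 N and contact force between lid and cork_block below 0.3 N and contact force between lid and pin_cup below 0.3 N); the arm keeps its last pose, push and grip.
It fails at once if the guard drops or slams: it closes faster than 1.6 rad/s in the last 0.15 rad (value of joint guard below 0.15 rad and velocity of joint guard below -1.6 rad/s).
It fails at once if the pointer is shifted by more than 10 mm (distance of pointer_tip from where it was at the start of the episode above 0.01 m).
It fails at once if a thing standing around is shifted by more than 30 mm (distance of any of foot_last, glue_jar, cork_block, pin_cup from where it was at the start of the episode above 0.03 m).
It also fails if it takes over 64 s, if anything falls off the work surface, if the arm or the gripper's body presses on something with over 40 N, if the wrist force passes 120 N, or if a joint passes its speed limit or range.

## Working session

There is one attempt and no reset: what is moved stays moved. The work goes in short steps, Python scripts to look and compute and a tool call to move; the robot and the scene stay as the last step left them, time stands still between calls to the robot, and variables do not carry over. Pictures are saved under pics/ and viewed, and the job is handed in when it is done.

Besides the shell and the picture viewer there is one more tool, called after "Emit:" as name(argument=value, ...), one argument or row to a line, values as JSON. step_arm: Moves the arm, as the interface text tells. Its arguments: {"type":"object","properties":{"series":{"type":"array"},"newtons":{"type":"number"}},"required":["series"]}

```bash
mkdir -p pics; ls
python3 - <<'E'
from workcell import env
import cv2
print(env.get_state())
for n in ["side","top","wrist"]:
    c=env.read_camera(n); cv2.imwrite(f"pics/{n}0.png",c["frame"][:,:,::-1])
    print(n,c["vertical_fov"],c["cx"],c["cy"],c["dist_coeffs"],c["camera_from_world"])
E
```

```text
pics
{'clock': 0.0, 'joint_pos': array([ 1.01841180e+00,  3.13994756e-01,  4.49953160e-02,  1.30361235e+00,
       -2.57452306e-05,  1.43120243e+00]), 'qvel': array([-0.00013328,  0.00027321,  0.00101363, -0.0009807 , -0.00050343,
       -0.00224318]), 'tau': array([-1.96202127e-04, -4.80623245e+01,  2.98534191e+01,  1.91786938e-02,
       -8.74102011e-05, -4.12184718e-06]), 'tcp_pos': array([0.23038076, 0.52620377, 0.19481883]), 'orientation': array([-2.95727528e-04,  2.04932964e-01,  9.78775590e-01, -8.58307027e-04]), 'wrist_force': array([ 0.26040764, -0.33215364,  0.79646669]), 'ft_torque': array([0.02815545, 0.03311492, 0.01612422]), 'finger_gap': 0.08554770035734251}
side 48.56926463805352 316.2575346314349 197.23251416958766 [-0.09631718  0.          0.          0.          0.        ] [[ 0.51579021 -0.85665529 -0.0101077  -0.24656312]
 [-0.77750181 -0.46311204 -0.42546231  0.52746229]
 [ 0.35979354  0.22730805 -0.9049197   1.16756979]
 [ 0.          0.          0.          1.        ]]
top 46.00088796963027 315.1152554819098 188.72011747230746 [-0.02512888  0.          0.          0.          0.        ] [[-0.00804181 -0.99992278  0.00947475  0.05858221]
 [-0.993292    0.00689476 -0.11542727  0.59225664]
 [ 0.11535303 -0.01033944 -0.99327075  1.17719535]
 [ 0.          0.          0.          1.        ]]
wrist 67.34141179381263 323.72074040928374 197.27591246435736 [0.01103907 0.         0.         0.         0.        ] [[ 0.40023886  0.91640988 -0.00134042 -0.57569031]
 [ 0.87850015 -0.38326474  0.28521156 -0.03782354]
 [ 0.26085696 -0.11533031 -0.95846365  0.37945257]
 [ 0.          0.          0.          1.        ]]
```

View pics/side0.png

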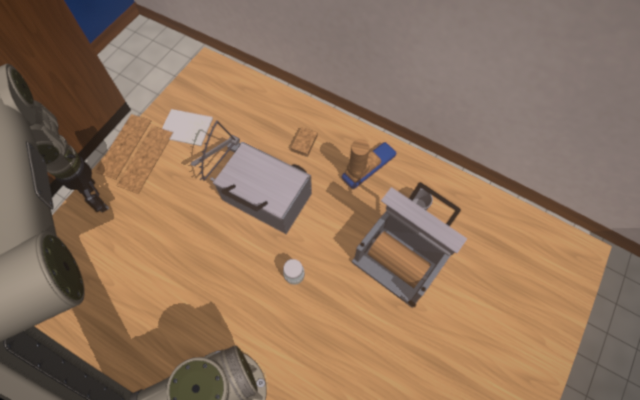

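View pics/top0.png

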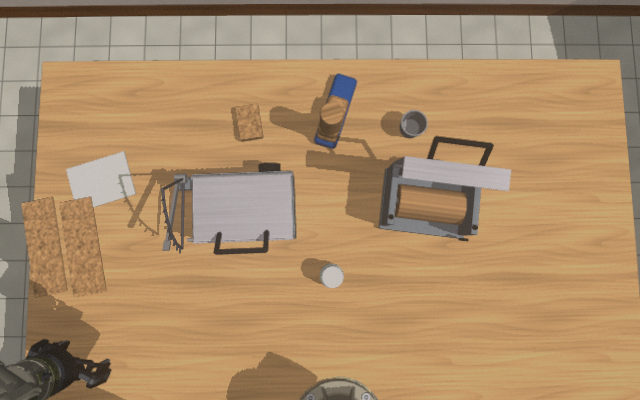

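View pics/wrist0.png

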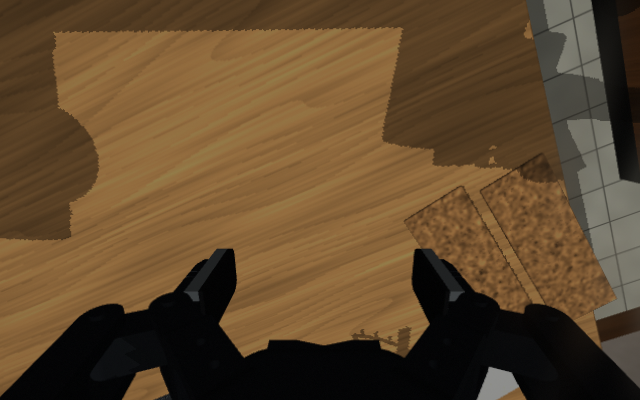

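Run:
```python
import cv2
t=cv2.imread("pics/top0.png"); s=cv2.imread("pics/side0.png")
cv2.imwrite("pics/t_box.png",cv2.resize(t[150:290,140:340],None,fx=4,fy=4,interpolation=cv2.INTER_CUBIC))
cv2.imwrite("pics/t_san.png",cv2.resize(t[120:260,360:530],None,fx=4,fy=4,interpolation=cv2.INTER_CUBIC))
cv2.imwrite("pics/s_box.png",cv2.resize(s[110:240,170:330],None,fx=4.5,fy=4.5,interpolation=cv2.INTER_CUBIC))
cv2.imwrite("pics/s_san.png",cv2.resize(s[170:310,340:480],None,fx=4,fy=4,interpolation=cv2.INTER_CUBIC))
```

```text
(no output)
```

View pics/t_box.png

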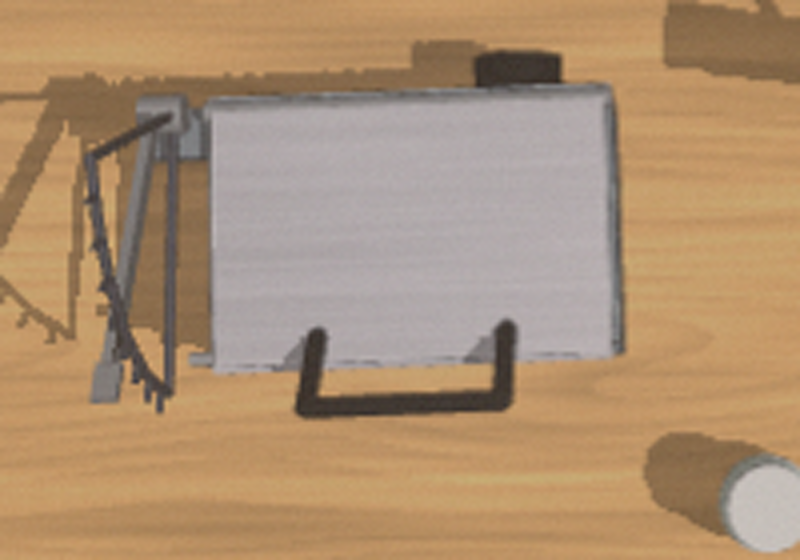

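View pics/t_san.png

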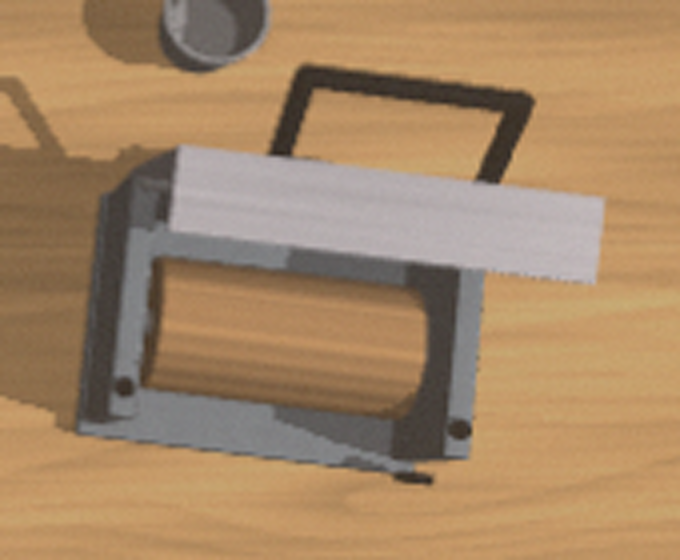

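View pics/s_box.png

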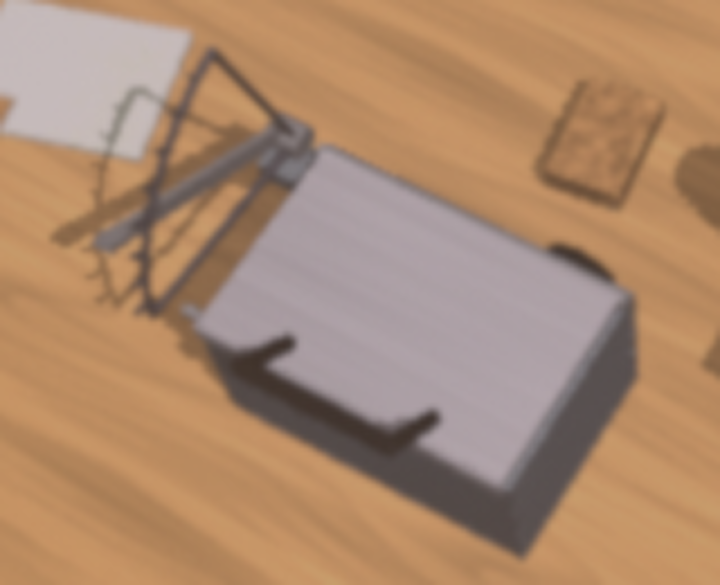

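View pics/s_san.png

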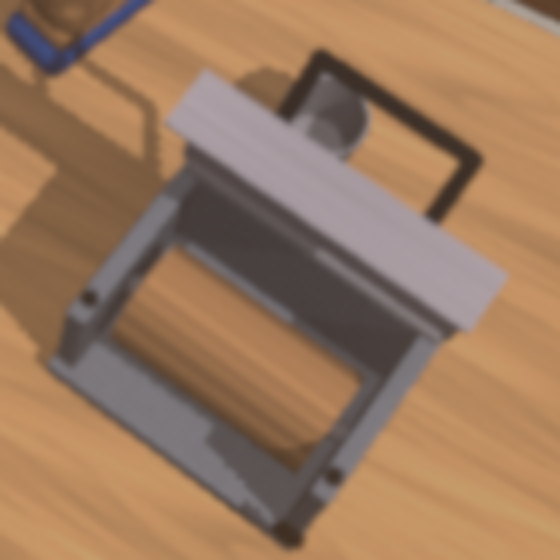

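```bash
cat > h.py <<'E'
import numpy as np, cv2
from scipy.optimize import least_squares
from workcell import env
def cam(n):
    c=env.read_camera(n); return prep(c)
def prep(c):
    f=c["frame"].shape[0]/2/np.tan(np.radians(c["vertical_fov"])/2)
    c["K"]=np.array([[f,0,c["cx"]],[0,f,c["cy"]],[0,0,1]]); c["d"]=np.array(c["dist_coeffs"]); c["T"]=np.array(c["camera_from_world"]); return c
def proj(c,P):
    P=np.atleast_2d(P).astype(float); r=cv2.Rodrigues(c["T"][:3,:3])[0]
    return cv2.projectPoints(P,r,c["T"][:3,3],c["K"],c["d"])[0][:,0]
def world(pose,L):  # pose x,y,yaw
    x,y,t=pose; L=np.atleast_2d(L); c,s=np.cos(t),np.sin(t)
    return np.c_[x+c*L[:,0]-s*L[:,1], y+s*L[:,0]+c*L[:,1], L[:,2]]
def hinge(f,z,y,a): # cover point (front dist, height, y) opened by a, local
    return [0.07-(f*np.cos(a)-z*np.sin(a)), y, 0.13+f*np.sin(a)+z*np.cos(a)]
E
cat > fit.py <<'E'
from h import *
T=cam("top");S=cam("side")
def px(U,off,s): return (np.array(U)+.5)/s-.5+np.array(off)
tb=lambda U:px(U,(140,150),4); sb=lambda U:px(U,(170,110),4.5)
ts=lambda U:px(U,(360,120),4); ss=lambda U:px(U,(340,170),4)
# box: (local pt, cam, pixel)
b=.052
box=[(hinge(.175,.045,b,0),T,tb((303,408))),(hinge(.175,.045,-b,0),T,tb((505,400))),
(hinge(.175,.045,b,0),S,sb((245,365))),(hinge(.175,.045,-b,0),S,sb((393,440))),
(hinge(.145,0,.130,0),T,tb((192,360))),(hinge(.145,0,.130,0),S,sb((187,310))),
(hinge(.15,.003,.116,0),T,tb((213,373))),(hinge(.15,.003,-.116,0),T,tb((613,356))),
(hinge(.15,.003,.116,0),S,sb((197,330))),(hinge(.15,.003,-.116,0),S,sb((508,490)))]
def rb(p): return np.concatenate([proj(c,world(p,l))[0]-u for l,c,u in box])
r=least_squares(rb,[.5,.2,0],loss='soft_l1'); bp=r.x; print("box",bp); print(rb(bp).reshape(-1,2).round(1))
tip=[(T,tb((105,400))),(S,sb((103,243)))]
def rp(q): return np.concatenate([proj(c,world(bp,hinge(q[1],0,.150,q[0])))[0]-u for c,u in tip])
r=least_squares(rp,[.7,.19]); print("pointer",r.x,rp(r.x))
def sp(a):
    L=[]
    for sgn,Tb,Sb,Tu,Su,Tl,Sl in [(1,(305,70),(322,60),(178,147),(205,72),(170,232),(167,122)),(-1,(527,98),(475,157),(604,200),(507,275),(597,282),(470,330))]:
        L+=[(hinge(.175,.045,sgn*b,a),T,ts(Tb)),(hinge(.175,.045,sgn*b,a),S,ss(Sb)),
        (hinge(.15,.002,sgn*.111,a),T,ts(Tu)),(hinge(.15,.002,sgn*.111,a),S,ss(Su)),
        (hinge(.15,-.045,sgn*.111,a),T,ts(Tl)),(hinge(.15,-.045,sgn*.111,a),S,ss(Sl))]
    return L
def rs(p): return np.concatenate([proj(c,world(p[:3],l))[0]-u for l,c,u in sp(p[3])])
r=least_squares(rs,[.5,-.3,0,1.4],loss='soft_l1'); q=r.x; print("sander",q); print(rs(q).reshape(-1,2).round(1))
for a in np.arange(0,q[3],.2).tolist()+[q[3]]: print(round(a,2),world(q[:3],hinge(.175,.045,0,a)).round(4))
print("lidbar0",world(bp,hinge(.175,.045,0,0)))
# overlays
im=T["frame"][:,:,::-1].copy(); im2=S["frame"][:,:,::-1].copy()
for c,m in((T,im),(S,im2)):
  for p in (bp,q[:3]):
    w=.12 if p is bp else .11
    for z in(0,.13):
      cv2.polylines(m,[proj(c,world(p,[[x,y,z] for x,y in((-.08,-w),(.08,-w),(.08,w),(-.08,w))])).round().astype(int)],True,(0,0,255))
  m[:]=m
cv2.imwrite("pics/ovt.png",cv2.resize(im[100:300,140:540],None,fx=2,fy=2)); cv2.imwrite("pics/ovs.png",cv2.resize(im2[100:320,150:500],None,fx=2,fy=2))
E
python3 fit.py
```

```text
box [0.54351405 0.22568082 0.0328426 ]
[[ 2.4 -0.2]
 [-1.6 -0.1]
 [-0.4  1.6]
 [-2.   1.5]
 [ 0.3 -0.2]
 [-0.5  0.9]
 [ 0.7 -1.5]
 [ 0.4 -1.2]
 [-0.1 -0.6]
 [-1.5 -0.6]]
pointer [0.56939495 0.19605116] [-0.26547802 -0.63093485 -0.68119534  0.55421127]
sander [ 0.54049596 -0.22870482 -0.12804385  1.608004  ]
[[ 1.7 -1.2]
 [ 1.2 -0.1]
 [ 0.3 -0.7]
 [-0.5  0.4]
 [ 0.2  0.3]
 [-1.6  1. ]
 [-3.2 -2. ]
 [-1.  -0.6]
 [-0.1 -1. ]
 [-0.1  0.8]
 [ 0.4  0.8]
 [-0.6  1.6]]
0.0 [[ 0.4364 -0.2153  0.175 ]]
0.2 [[ 0.4487 -0.2169  0.2089]]
0.4 [[ 0.4674 -0.2193  0.2396]]
0.6 [[ 0.4919 -0.2224  0.266 ]]
0.8 [[ 0.521  -0.2262  0.2869]]
1.0 [[ 0.5537 -0.2304  0.3016]]
1.2 [[ 0.5886 -0.2349  0.3094]]
1.4 [[ 0.6244 -0.2395  0.3101]]
1.6 [[ 0.6596 -0.244   0.3036]]
1.61 [[ 0.661  -0.2442  0.3032]]
lidbar0 [[0.43857067 0.22223297 0.175     ]]
```

View pics/ovt.png

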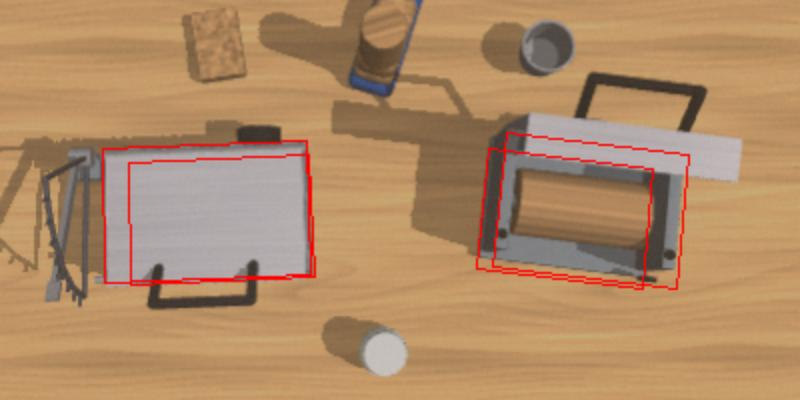

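View pics/ovs.png

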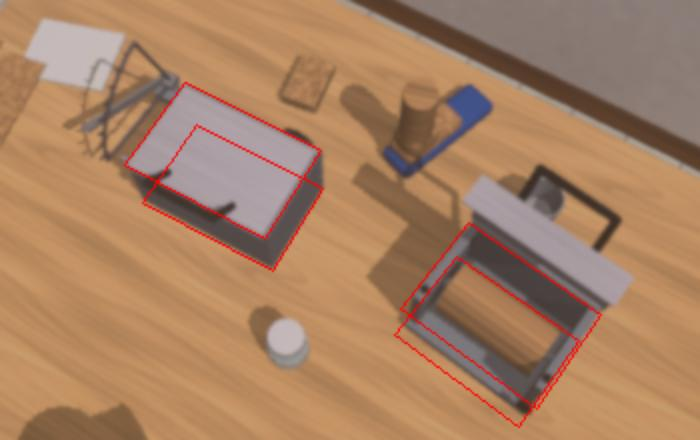

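```bash
cat > edit.py <<'E'
s=open('fit.py').read()
s=s.replace("    return L\n","    L+=[([-.08,.11,0],T,ts((78,433))),([-.08,.11,0],S,ss((50,363)))]*2\n    return L\n")
s=s.replace("b=.052\n","b=.055\n")
open('fit2.py','w').write(s)
E
python3 edit.py; python3 fit2.py
```

```text
box [0.54353455 0.22574478 0.03189099]
[[ 1.  -0.2]
 [-0.3 -0.1]
 [-1.4  1.1]
 [-1.1  2. ]
 [ 0.2 -0.2]
 [-0.6  0.9]
 [ 0.7 -1.6]
 [ 0.3 -1.2]
 [-0.1 -0.7]
 [-1.5 -0.6]]
pointer [0.56765871 0.19598458] [-0.29174715 -0.64807042 -0.68721583  0.57811852]
sander [ 0.56105278 -0.23204145 -0.1241443   1.47495841]
[[ 0.9 -0.6]
 [ 0.1 -0.9]
 [ 0.5 -0.8]
 [-0.3  0.4]
 [-0.1  0.5]
 [-1.6  2. ]
 [-0.7 -1.2]
 [ 0.3  0. ]
 [ 0.1 -1.6]
 [ 0.3  0.6]
 [-0.6  0.4]
 [-0.8  2.2]
 [-0.1 -1.2]
 [-0.5  2.1]
 [-0.1 -1.2]
 [-0.5  2.1]]
0.0 [[ 0.4569 -0.219   0.175 ]]
0.2 [[ 0.4692 -0.2206  0.2089]]
0.4 [[ 0.488  -0.2229  0.2396]]
0.6 [[ 0.5124 -0.226   0.266 ]]
0.8 [[ 0.5416 -0.2296  0.2869]]
1.0 [[ 0.5743 -0.2337  0.3016]]
1.2 [[ 0.6092 -0.2381  0.3094]]
1.4 [[ 0.645  -0.2425  0.3101]]
1.47 [[ 0.6583 -0.2442  0.3085]]
lidbar0 [[0.43858794 0.2223968  0.175     ]]
```

View pics/ovs.png

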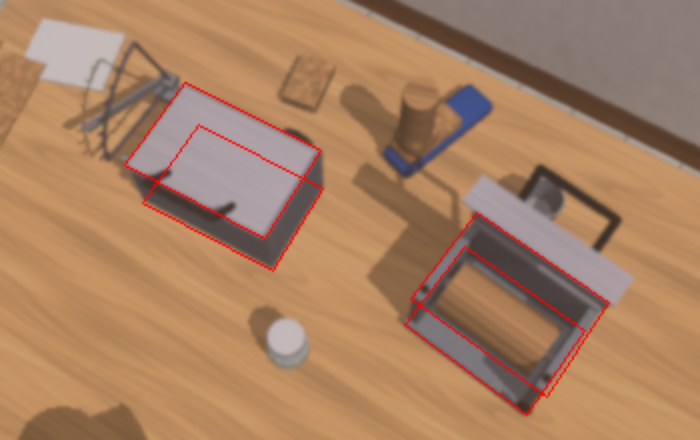

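View pics/ovt.png

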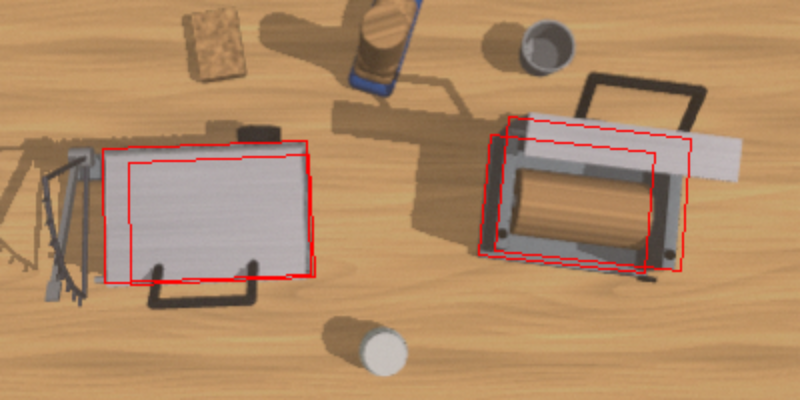

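Emit:
step_arm(
  series=[
    [[0, 0, 6], -0.15, 60],
    [[0, 0, 12], -0.3, 60],
    [[2, -3, 17], -0.45, 60],
    [[5, -8, 18], -0.6, 60],
    [[8, -13, 18], -0.75, 60],
  ],
  newtons=30,
)

```text
clock: 0.98
tcp_pos: [0.3117, 0.396, 0.3769]
orientation: [0.0, 0.551, 0.835, 0.001]
wrist_force: [1.7, -0.1, 0.2]
finger_gap: 0.0654
```

Emit:
step_arm(
  series=[
    [[2.5, -5, 0], -0.12, 100],
    [[5, -10, 0], -0.25, 100],
    [[8, -15, 0], -0.38, 100],
    [[10.5, -20, 0], -0.48, 100],
    [[13, -25, 0], -0.53, 100],
  ],
)

```text
clock: 1.6
tcp_pos: [0.4423, 0.1443, 0.3771]
orientation: [0.001, 0.751, 0.661, 0.002]
wrist_force: [1.7, 0.8, 0.0]
finger_gap: 0.0518
```

Emit:
step_arm(
  series=[
    [[2.5, -5, 0], 0, 100],
    [[5, -10, 0], 0, 100],
    [[8, -15, 0], 0, 100],
    [[10.5, -20, 0], 0, 100],
    [[13, -25, 0], 0, 100],
  ],
)

```text
clock: 2.22
tcp_pos: [0.5729, -0.1075, 0.3772]
orientation: [0.001, 0.751, 0.66, 0.002]
wrist_force: [1.1, 1.1, -0.5]
finger_gap: 0.0521
```

Emit:
step_arm(
  series=[
    [[3, -5, 0], 0, 100],
    [[6, -10, 0], 0, 100],
    [[8.5, -13.7, 0], 0, 100],
    [[8.5, -13.7, 0], 0, 100],
  ],
)

```text
clock: 2.72
tcp_pos: [0.6566, -0.2465, 0.3683]
orientation: [-0.002, 0.752, 0.659, 0.0]
wrist_force: [0.5, -0.5, 1.0]
finger_gap: 0.0516
```

```bash
cat > look.py <<'E'
import sys
from h import *
i=sys.argv[1]
for n in sys.argv[2:]:
    c=cam(n); cv2.imwrite(f"pics/{n}{i}.png",c["frame"][:,:,::-1])
s=env.get_state(); print(s["clock"],s["tcp_pos"].round(4),s["wrist_force"].round(1),s["finger_gap"])
E
cat > wr.py <<'E'
from h import *
import sys
W=cam("wrist"); im=W["frame"][:,:,::-1].copy()
P=world([.56105,-.23204,-.124],[hinge(.175,.045,y,1.475) for y in(-.055,0,.055)])
u=proj(W,P); print(u.round(1))
for p in u: cv2.drawMarker(im,tuple(p.round().astype(int).tolist()),(0,0,255),0,12)
cv2.imwrite(f"pics/wr{sys.argv[1]}.png",im)
E
python3 look.py 1 top side; python3 wr.py 1
```

```text
2.825 [ 0.656  -0.2441  0.3721] [ 0.2 -0.   0.1] 0.05158818464068627
[[325.9 258. ]
 [325.8 199.2]
 [325.6 132.7]]
```

View pics/wr1.png

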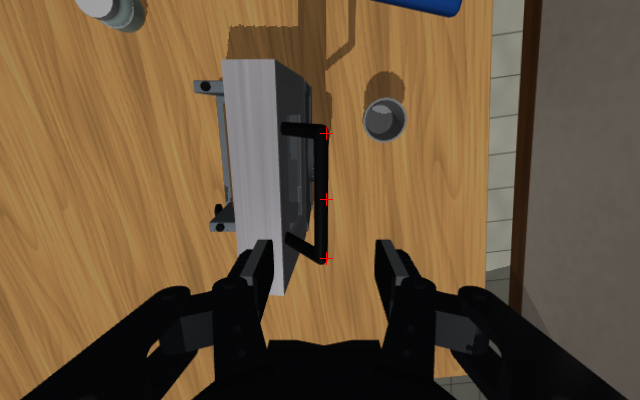

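View pics/side1.png

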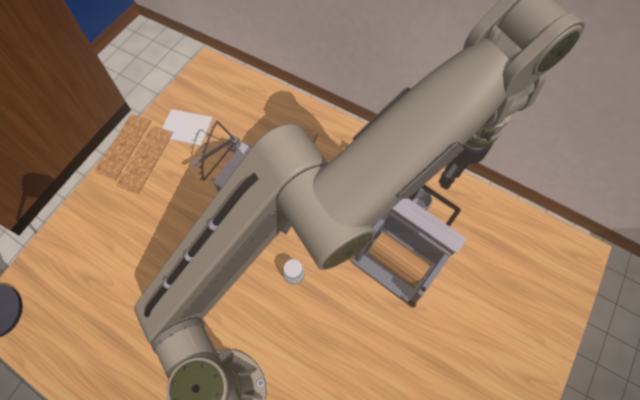

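Emit:
step_arm(
  series=[
    [[0, 0, -4], 0, 100],
    [[0, 0, -7], 0, 100],
    [[0, 0, -8.2], 0, 100],
    [[0, 0, -8.2], 0, 150],
    [[0, 0, -8.2], 0, 255],
  ],
  newtons=25,
)

```text
clock: 3.5
tcp_pos: [0.6562, -0.2424, 0.2965]
orientation: [0.004, 0.75, 0.661, 0.003]
wrist_force: [0.4, 0.1, 0.9]
finger_gap: 0.0179
```

Emit:
step_arm(
  series=[
    [[0, 0, 0], 0, 255],
    [[0, 0, 0], 0, 255],
    [[0, 0, 0], 0, 255],
  ],
)

```text
clock: 3.88
tcp_pos: [0.6564, -0.2426, 0.2967]
orientation: [0.004, 0.75, 0.661, 0.003]
wrist_force: [-0.5, -0.5, 0.1]
finger_gap: -0.0004
```

```bash
python3 wr.py 2
```

```text
[[326.3 314.9]
 [326.4 237.8]
 [326.4 146.2]]
```

View pics/wr2.png

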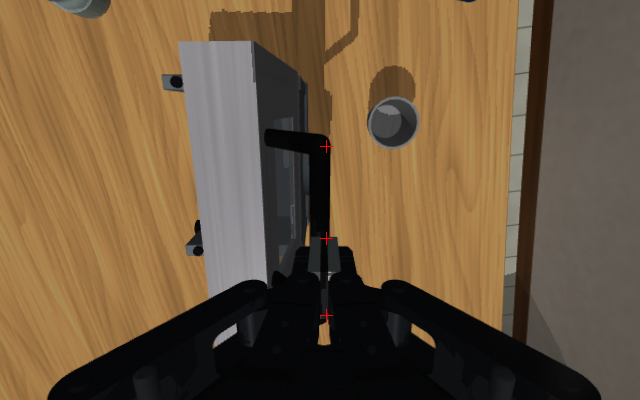

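```bash
python3 look.py 2 top side
python3 - <<'E'
import cv2
a=cv2.imread("pics/side2.png")[150:320,340:500];cv2.imwrite("pics/z.png",cv2.resize(a,None,fx=3.5,fy=3.5,interpolation=2))
b=cv2.imread("pics/top2.png")[110:260,340:530];cv2.imwrite("pics/z2.png",cv2.resize(b,None,fx=4,fy=4,interpolation=2))
E
```

```text
4.025 [ 0.6562 -0.2426  0.2962] [ 0.8 -0.1 -0.1] -0.00013278259083791878
```

View pics/z.png

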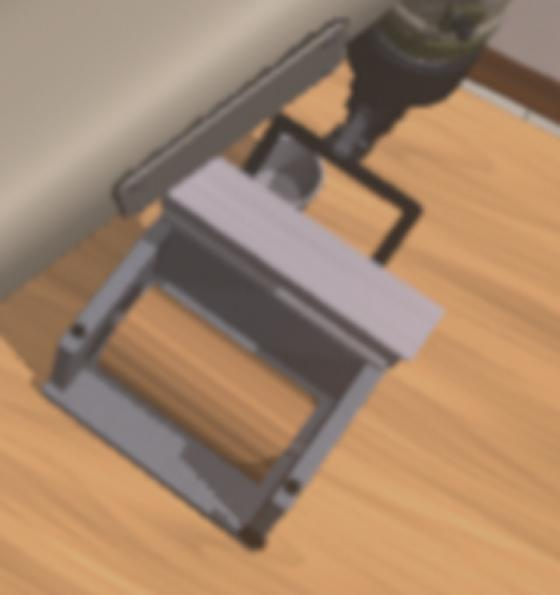

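View pics/z2.png

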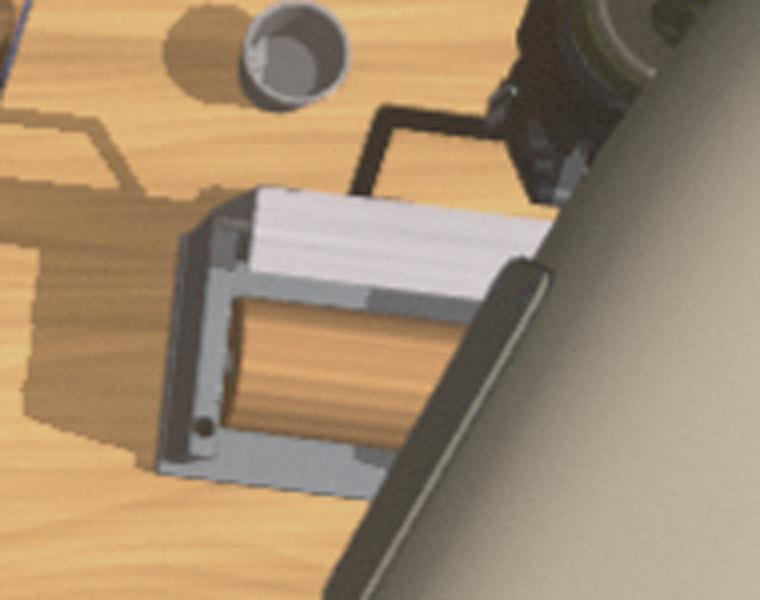

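Run:
```python
import cv2
a=cv2.imread("pics/wr2.png")[100:340,240:400];cv2.imwrite("pics/z.png",cv2.resize(a,None,fx=2.5,fy=2.5,interpolation=2))
b=cv2.imread("pics/wr1.png")[110:290,240:400];cv2.imwrite("pics/z2.png",cv2.resize(b,None,fx=3,fy=3,interpolation=2))
from h import *
W=cam("wrist")
for z in (.31,.30,.29,.28):
    P=world([.56105,-.23204,-.124],[[.07+.0265,y,z] for y in(-.055,0,.055)]); print(z,proj(W,P).round(1).tolist())
print(np.linalg.inv(W["T"])[:3,3])
print(proj(W,env.get_state()["tcp_pos"]))
```

```text
0.31 [[324.3, 317.1], [324.2, 239.2], [324.1, 146.7]]
0.3 [[324.1, 307.3], [324.0, 232.6], [323.9, 144.5]]
0.29 [[324.0, 298.3], [323.8, 226.6], [323.7, 142.6]]
0.28 [[323.8, 290.1], [323.7, 221.1], [323.6, 140.9]]
[ 0.66444813 -0.16897944  0.47493618]
[[322.71846647 228.26534166]]
```

View pics/z.png

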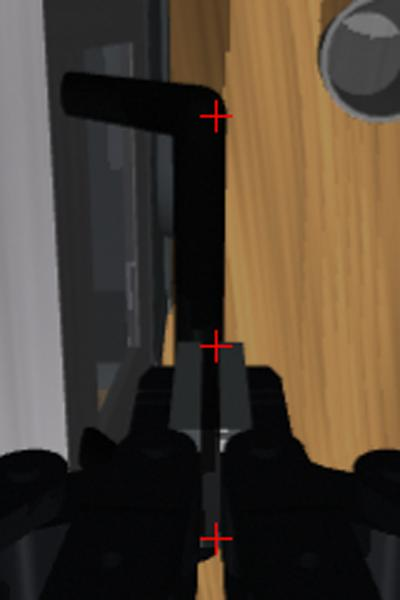

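View pics/z2.png

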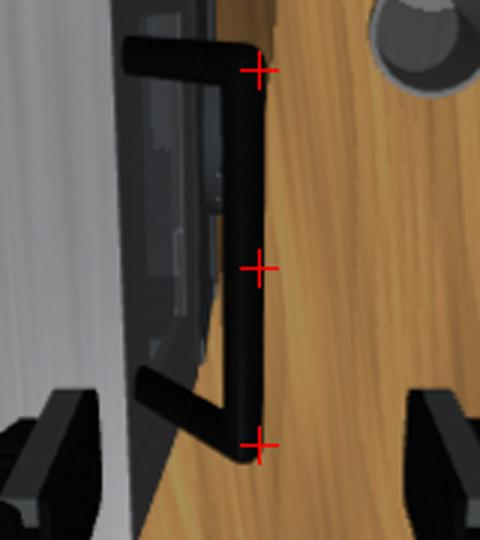

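Run:
```python
from h import *
W=cam("wrist"); s=env.get_state(); t=s["tcp_pos"]
w,x,y,z=s["orientation"]
from scipy.spatial.transform import Rotation as R
Rm=R.from_quat([x,y,z,w]).as_matrix()
C=(W["T"]@np.r_[t,1])[:3]; print("tcp in cam",C)
Rc=W["T"][:3,:3]@Rm; print("tool axes in cam\n",Rc.round(3)); print("cam in tool",(-Rc.T@C).round(4))
for b in (0,.013,.019,.03,.04,.05,.073):
  print(b,proj(W,[t+Rm@np.array([dx,0,-b]) for dx in(-.011,0,.011)]).round(1).tolist())
print(env.grip_depth)
```

```text
tcp in cam [-0.0006628   0.01984244  0.19247826]
tool axes in cam
 [[ 0.001  1.     0.   ]
 [-0.958  0.001 -0.286]
 [-0.286 -0.     0.958]]
cam in tool [ 0.074   0.0006 -0.1788]
0 [[322.7, 243.9], [322.7, 228.2], [322.7, 212.0]]
0.013 [[322.6, 253.2], [322.6, 236.6], [322.6, 219.4]]
0.019 [[322.6, 257.9], [322.6, 240.8], [322.6, 223.1]]
0.03 [[322.5, 267.4], [322.5, 249.4], [322.5, 230.7]]
0.04 [[322.4, 277.1], [322.4, 258.2], [322.4, 238.5]]
0.05 [[322.3, 288.1], [322.3, 268.2], [322.3, 247.3]]
0.073 [[322.1, 319.9], [322.0, 297.1], [322.0, 273.1]]
0.0187
```

Run:
```python
import cv2
a=cv2.imread("pics/wr1.png")[220:400,140:500];cv2.imwrite("pics/z.png",cv2.resize(a,None,fx=2.2,fy=2.2,interpolation=2))
```

```text
(no output)
```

View pics/z.png

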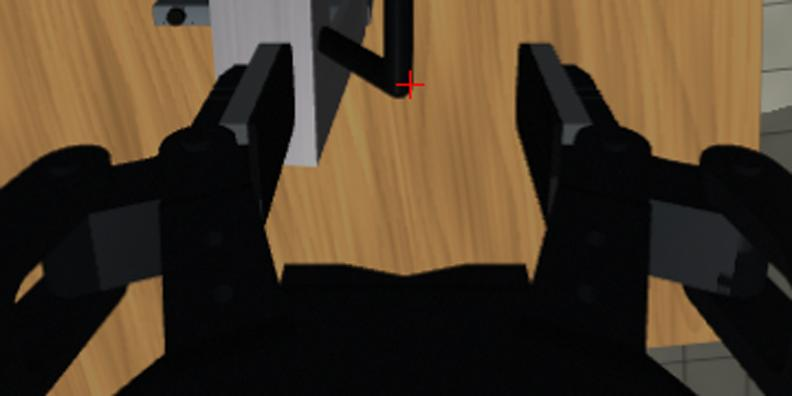

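Run:
```python
from h import *
S=cam("side"); s=env.get_state(); t=s["tcp_pos"]; print(s["joint_pos"].round(3),t)
im=S["frame"][:,:,::-1].copy()[150:250,380:500]; im=cv2.resize(im,None,fx=6,fy=6,interpolation=2)
for b in(0,.02,.04,.06,.09):
  u=proj(S,t+[0,0,b])[0]; print(b,u); cv2.drawMarker(im,tuple(((u-[380,150]+.5)*6).astype(int).tolist()),(0,0,255),0,14)
cv2.imwrite("pics/z3.png",im)
```

```text
[-0.47   0.599  0.736  1.699  0.003  1.227] [ 0.65617855 -0.24250262  0.29620073]
0 [437.06657906 198.68478767]
0.02 [439.011162   195.18546417]
0.04 [441.02001491 191.56672928]
0.06 [443.09625772 187.82256464]
0.09 [446.34428681 181.95699069]
```

View pics/z3.png

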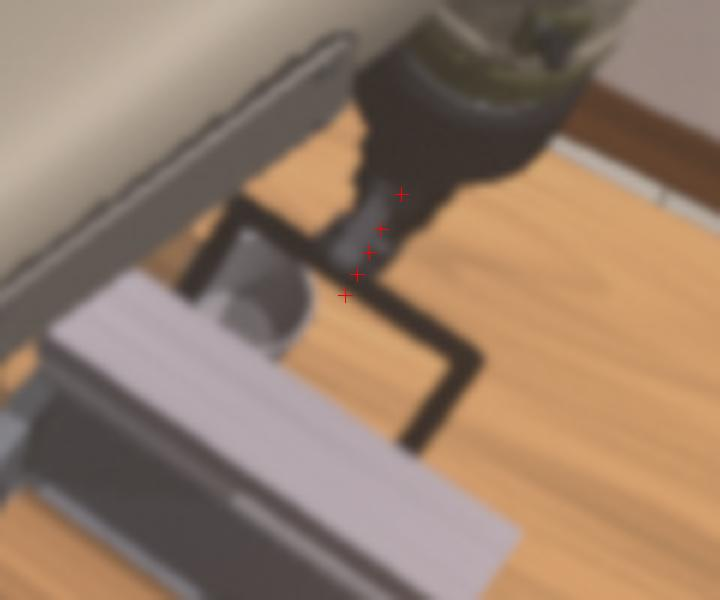

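Emit:
step_arm(
  series=[
    [[0, 0, 0], 0, 150],
    [[0, 0, 0], 0, 150],
    [[0, 0, 0], 0, 150],
    [[0, 0, -1], 0, 150],
    [[0, 0, -2], 0, 150],
  ],
)

```text
clock: 4.8
tcp_pos: [0.6562, -0.2425, 0.276]
orientation: [0.004, 0.75, 0.661, 0.003]
wrist_force: [0.5, -0.5, -0.2]
finger_gap: 0.035
```

```bash
python3 wr.py 3;python3 look.py 3 side
python3 - <<'E'
import cv2
a=cv2.imread("pics/side3.png")[150:250,380:500];cv2.imwrite("pics/z3.png",cv2.resize(a,None,fx=6,fy=6,interpolation=2))
E
```

```text
[[327.2 338.4]
 [327.4 253.9]
 [327.6 151.5]]
4.9 [ 0.6556 -0.2422  0.2747] [-1.  -0.7 -0.2] 0.03525720389302243
```

View pics/wr3.png

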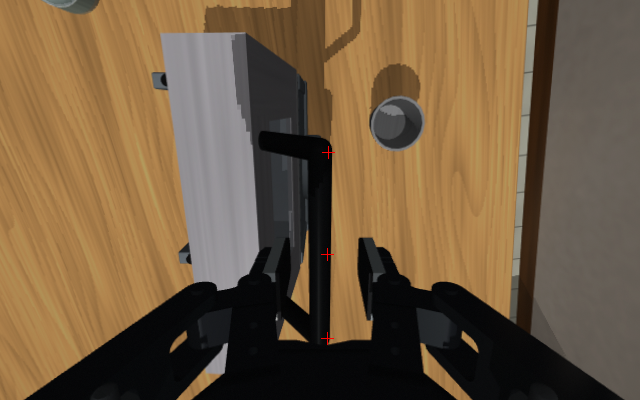

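View pics/z3.png

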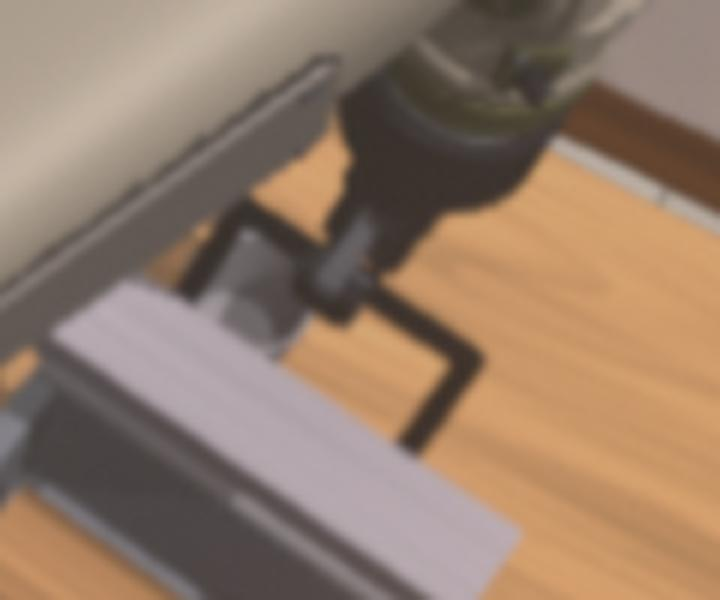

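Emit:
step_arm(
  series=[
    [[0, 0, -1], 0, 150],
    [[0, 0, -2], 0, 150],
    [[0, 0, -2], 0, 150],
  ],
)

```text
clock: 5.28
tcp_pos: [0.655, -0.2419, 0.2532]
orientation: [0.001, 0.75, 0.661, 0.002]
wrist_force: [0.1, 0.2, -0.3]
finger_gap: 0.0353
```

```bash
python3 wr.py 4;python3 look.py 4 side
python3 - <<'E'
import cv2
a=cv2.imread("pics/side4.png")[150:250,380:500];cv2.imwrite("pics/z3.png",cv2.resize(a,None,fx=6,fy=6,interpolation=2))
E
```

```text
[[330.2 371.7]
 [330.7 277.4]
 [331.4 160.1]]
5.375 [ 0.6555 -0.2421  0.2546] [-1.2 -1.3  0.3] 0.035142440696669545
```

View pics/wr4.png

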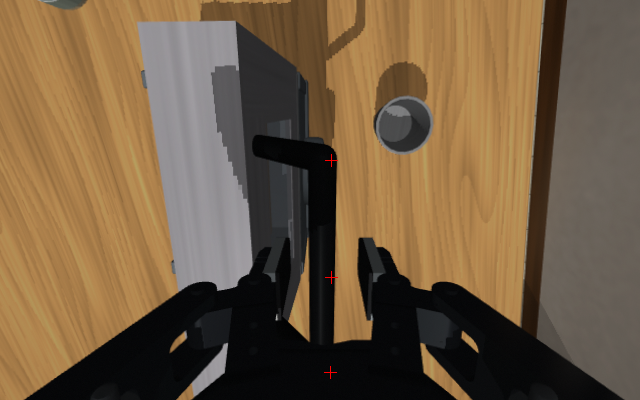

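View pics/z3.png

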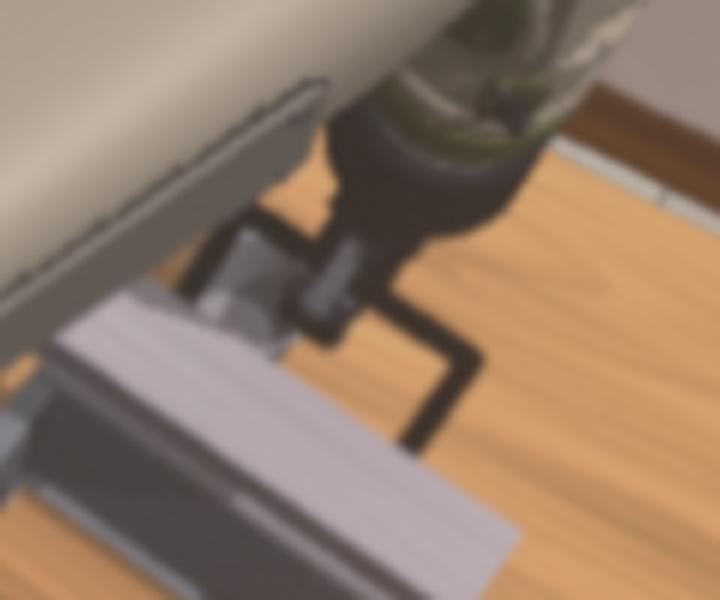

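Emit:
step_arm(
  series=[
    [[0, 0, 0], 0, 255],
    [[0, 0, 0], 0, 255],
    [[0, 0, 0], 0, 255],
  ],
  newtons=25,
)

```text
clock: 5.75
tcp_pos: [0.6556, -0.2422, 0.2551]
orientation: [0.003, 0.75, 0.661, 0.003]
wrist_force: [-0.1, -0.2, 0.9]
finger_gap: 0.0111
```

Run:
```python
from h import *
q=[.56105,-.23204,-.124]
B=lambda a:world(q,hinge(.175,.045,0,a))[0]
for a0 in (1.475,1.42):
  for k,a in enumerate(np.r_[a0,np.arange(1.4,-.01,-.1)]): print(round(a,3),((B(a)-B(a0))*100).round(2))
```

```text
1.475 [0. 0. 0.]
1.4 [-1.34  0.17  0.16]
1.3 [-3.13  0.39  0.22]
1.2 [-4.91  0.61  0.09]
1.1 [-6.68  0.83 -0.21]
1.0 [-8.41  1.05 -0.69]
0.9 [-10.08   1.26  -1.34]
0.8 [-11.68   1.46  -2.16]
0.7 [-13.19   1.64  -3.13]
0.6 [-14.6    1.82  -4.25]
0.5 [-15.88   1.98  -5.51]
0.4 [-17.04   2.12  -6.89]
0.3 [-18.05   2.25  -8.38]
0.2 [-18.92   2.36  -9.96]
0.1 [-19.62   2.45 -11.63]
-0.0 [-20.15   2.51 -13.35]
1.42 [0. 0. 0.]
1.4 [-0.36  0.04  0.03]
1.3 [-2.15  0.27  0.09]
1.2 [-3.94  0.49 -0.04]
1.1 [-5.7   0.71 -0.34]
1.0 [-7.43  0.93 -0.82]
0.9 [-9.1   1.13 -1.47]
0.8 [-10.7    1.33  -2.29]
0.7 [-12.21   1.52  -3.26]
0.6 [-13.62   1.7   -4.38]
0.5 [-14.9    1.86  -5.64]
0.4 [-16.06   2.    -7.02]
0.3 [-17.08   2.13  -8.51]
0.2 [-17.94   2.24 -10.09]
0.1 [-18.64   2.32 -11.75]
-0.0 [-19.17   2.39 -13.48]
```

Emit:
step_arm(
  series=[
    [[-0.7, 0.1, 0.1], 0, 255],
    [[-1.4, 0.2, 0.15], 0, 255],
    [[-2.2, 0.3, 0.2], 0, 255],
    [[-3.1, 0.4, 0.2], 0, 255],
    [[-4, 0.5, 0.15], 0, 255],
  ],
)

```text
clock: 6.38
tcp_pos: [0.615, -0.2368, 0.2569]
orientation: [0.003, 0.75, 0.661, 0.003]
wrist_force: [1.0, 2.1, -1.9]
finger_gap: 0.0109
```

Emit:
step_arm(
  series=[
    [[-0.9, 0.1, -0.1], 0, 255],
    [[-1.7, 0.2, -0.25], 0, 255],
    [[-2.6, 0.3, -0.4], 0, 255],
    [[-3.5, 0.4, -0.65], 0, 255],
    [[-4.4, 0.5, -0.9], 0, 255],
  ],
)

```text
clock: 7.0
tcp_pos: [0.5702, -0.2309, 0.2473]
orientation: [0.002, 0.75, 0.661, 0.003]
wrist_force: [1.0, 5.0, 2.2]
finger_gap: 0.0109
```

```bash
python3 look.py 5 side top; python3 wr.py 5
```

```text
7.1 [ 0.5693 -0.2309  0.2472] [-1.4  6.1  1.8] 0.01069864792354199
[[504.4 382. ]
 [524.7 284.8]
 [550.8 162.6]]
```

View pics/wr5.png

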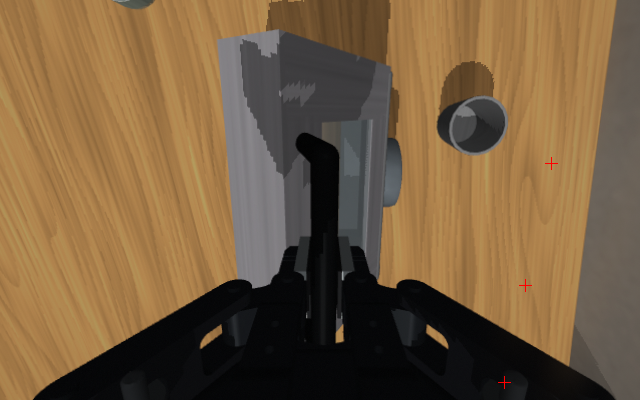

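View pics/side5.png

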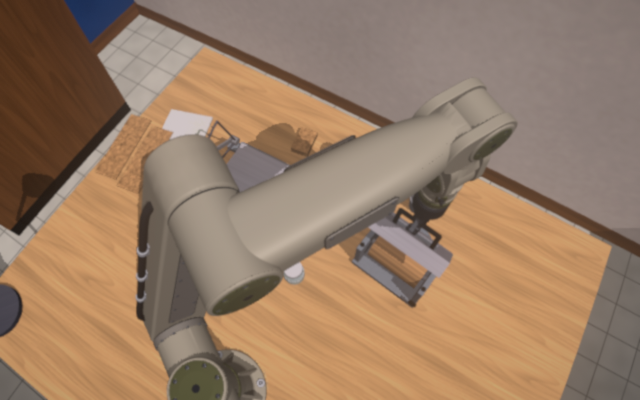

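Emit:
step_arm(
  series=[
    [[-0.75, 0.2, -0.25], 0, 255],
    [[-1.45, 0.35, -0.5], 0, 255],
    [[-2.25, 0.45, -0.9], 0, 255],
    [[-3.05, 0.6, -1.35], 0, 255],
    [[-3.8, 0.7, -1.85], 0, 255],
  ],
)

```text
clock: 7.78
tcp_pos: [0.5309, -0.2255, 0.229]
orientation: [0.003, 0.751, 0.661, 0.002]
wrist_force: [-1.1, -5.8, 2.6]
finger_gap: 0.0108
```

Emit:
step_arm(
  series=[
    [[-0.75, 0, -0.5], 0, 255],
    [[-1.45, 0.1, -1.05], 0, 255],
    [[-2.15, 0.2, -1.6], 0, 255],
    [[-2.8, 0.25, -2.2], 0, 255],
    [[-3.45, 0.35, -2.85], 0, 255],
  ],
)

```text
clock: 8.4
tcp_pos: [0.496, -0.2212, 0.1998]
orientation: [0.002, 0.751, 0.661, 0.002]
wrist_force: [1.2, 4.9, 1.0]
finger_gap: 0.0108
```

Emit:
step_arm(
  series=[
    [[-0.6, 0.1, -0.7], 0, 255],
    [[-1.15, 0.2, -1.4], 0, 255],
    [[-1.7, 0.25, -2.1], 0, 255],
    [[-2.15, 0.3, -2.85], 0, 255],
    [[-2.6, 0.35, -3.65], 0, 255],
  ],
)

```text
clock: 9.02
tcp_pos: [0.4693, -0.2176, 0.1627]
orientation: [0.002, 0.751, 0.661, 0.002]
wrist_force: [-2.5, 1.8, 1.7]
finger_gap: 0.0105
```

```bash
python3 look.py 6 side top; python3 wr.py 6
```

```text
9.125 [ 0.4688 -0.2176  0.1621] [-1.   0.2 -1.1] 0.011181338642610847
[[1250.7  761.1]
 [1564.8  610.7]
 [2267.2  309.2]]
```

View pics/wr6.png

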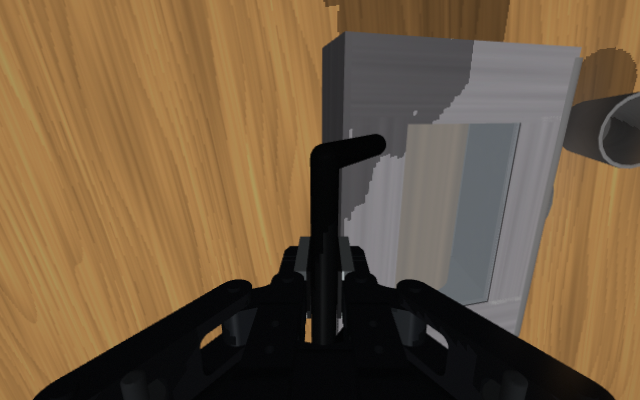

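View pics/side6.png

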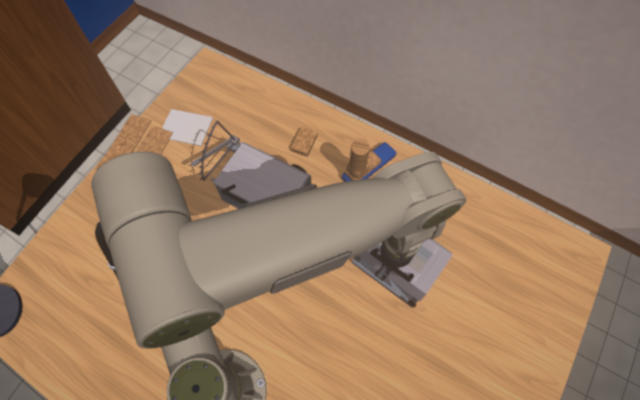

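Emit:
step_arm(
  series=[
    [[-0.35, 0.05, -0.65], 0, 255],
    [[-0.6, 0.1, -1.3], 0, 255],
    [[-0.9, 0.1, -2], 0, 255],
    [[-1.1, 0.15, -2.65], 0, 255],
    [[-1.3, 0.2, -3.35], 0, 255],
  ],
)

```text
clock: 9.8
tcp_pos: [0.4546, -0.2157, 0.1283]
orientation: [0.001, 0.751, 0.66, 0.001]
wrist_force: [-6.5, -0.0, 3.3]
finger_gap: 0.0108
```

Emit:
step_arm(
  series=[
    [[-0.2, 0, -0.4], 0, 255],
    [[-0.3, 0, -0.7], 0, 255],
    [[-0.35, 0, -1], 0, 255],
    [[-0.35, 0, -1], 0, 255],
  ],
)

```text
clock: 10.3
tcp_pos: [0.4516, -0.2154, 0.1181]
orientation: [0.001, 0.751, 0.661, 0.001]
wrist_force: [3.1, 3.6, -2.2]
finger_gap: 0.011
```

Emit:
step_arm(
  series=[
    [[0, 0, -0.3], 0, 255],
    [[0, 0, -0.6], 0, 255],
    [[0, 0, -0.6], 0, 255],
  ],
)

```text
clock: 10.68
tcp_pos: [0.4516, -0.2159, 0.1161]
orientation: [0.002, 0.751, 0.661, 0.001]
wrist_force: [-8.9, 6.7, 28.3]
finger_gap: 0.0108
```

Emit:
step_arm(
  series=[
    [[0, 0, 0.1], 0, 255],
    [[0, 0, 0.1], 0, 255],
  ],
)

```text
clock: 10.92
tcp_pos: [0.4517, -0.2159, 0.1173]
orientation: [0.003, 0.751, 0.661, 0.001]
wrist_force: [1.6, 3.2, -1.0]
finger_gap: 0.0109
```

```bash
python3 look.py 7 side top wrist
python3 - <<'E'
import cv2
a=cv2.imread("pics/top7.png")[150:300,340:520];cv2.imwrite("pics/z3.png",cv2.resize(a,None,fx=4,fy=4,interpolation=2))
E
```

```text
11.075 [ 0.4515 -0.2159  0.1165] [0.5 2.7 0.1] 0.011049208499407761
```

View pics/wrist7.png

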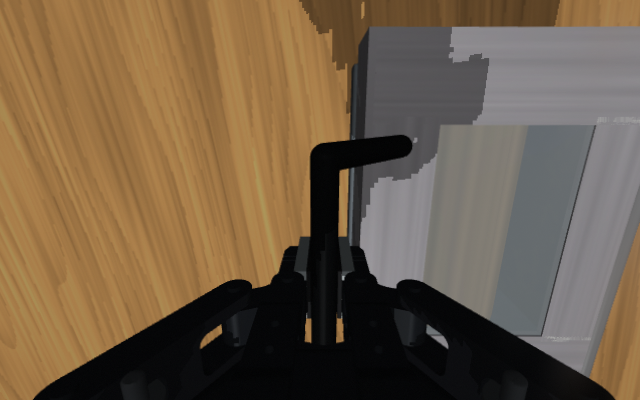

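View pics/z3.png

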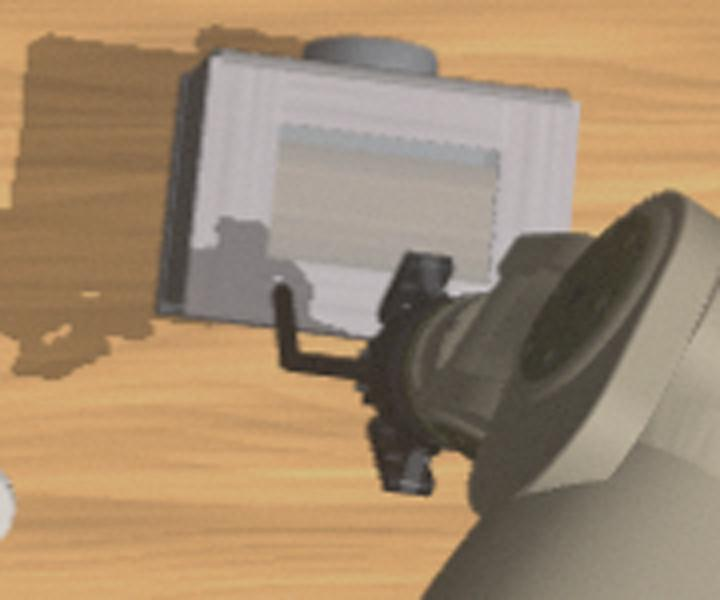

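Emit:
step_arm(
  series=[
    [[0, 0, 0], 0, 110],
    [[0, 0, 0], 0, 110],
    [[0, 0, 0], 0, 110],
    [[0, 0, 2], 0, 110],
    [[0, 0, 6], 0, 110],
  ],
)

```text
clock: 11.7
tcp_pos: [0.4502, -0.2153, 0.1757]
orientation: [0.0, 0.751, 0.661, 0.0]
wrist_force: [0.7, 1.2, -0.9]
finger_gap: 0.0487
```

Emit:
step_arm(
  series=[
    [[0, 0, 5], 0, 110],
    [[0, 0, 10], 0, 110],
    [[0, 5, 13], 0.08, 110],
    [[0, 11, 13], 0.16, 110],
    [[0, 17, 13], 0.16, 110],
  ],
)

```text
clock: 12.32
tcp_pos: [0.4505, -0.0442, 0.3063]
orientation: [0.001, 0.696, 0.718, 0.0]
wrist_force: [1.7, -0.3, 0.2]
finger_gap: 0.0483
```

```bash
python3 look.py 8 side top wrist
python3 - <<'E'
import cv2
a=cv2.imread("pics/top8.png")[100:300,340:520];cv2.imwrite("pics/z3.png",cv2.resize(a,None,fx=3,fy=3,interpolation=2))
E
```

```text
12.475 [ 0.45   -0.0429  0.3062] [-0.6 -0.3 -0.2] 0.04863158433925026
```

View pics/side8.png

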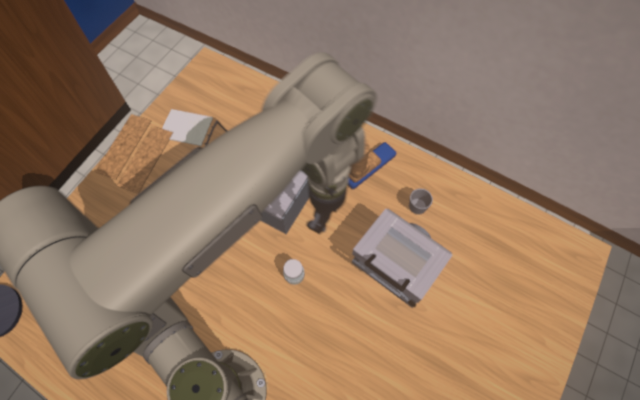

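View pics/z3.png

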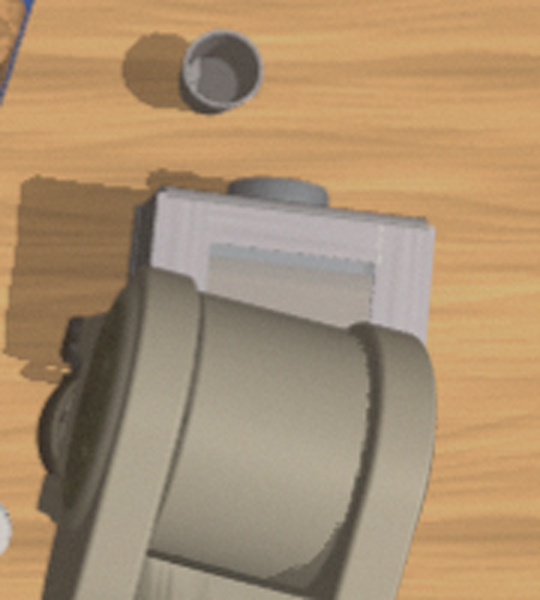

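Emit:
step_arm(
  series=[
    [[-0.3, 6, 0], 0, 110],
    [[-0.6, 12, 0], 0, 110],
    [[-0.9, 18, 0], 0, 110],
    [[-1.1, 24, 0], 0, 110],
    [[-1.1, 26.5, 0], 0, 110],
  ],
)

```text
clock: 13.1
tcp_pos: [0.4394, 0.2237, 0.3059]
orientation: [0.001, 0.693, 0.721, 0.0]
wrist_force: [-0.5, -0.3, -0.1]
finger_gap: 0.0486
```

Emit:
step_arm(
  series=[
    [[0, 0, -2], 0, 110],
    [[0, 0, -2], 0, 110],
  ],
)

```text
clock: 13.35
tcp_pos: [0.4392, 0.2228, 0.2844]
orientation: [0.0, 0.693, 0.721, -0.001]
wrist_force: [-1.1, -0.3, 0.2]
finger_gap: 0.0487
```

```bash
cat > wb.py <<'E'
from h import *
import sys
W=cam("wrist"); im=W["frame"][:,:,::-1].copy(); a=float(sys.argv[2])
P=world([.54353,.22574,.0319],[hinge(.175,.045,y,a) for y in(-.055,0,.055)]+[hinge(.145,0,.13,a)])
u=proj(W,P); print(u.round(1).tolist(), env.get_state()["tcp_pos"])
for p in u: cv2.drawMarker(im,tuple(p.round().astype(int).tolist()),(0,0,255),0,12)
cv2.imwrite(f"pics/wr{sys.argv[1]}.png",im)
E
python3 wb.py 9 0
```

```text
[[322.1, 237.0], [322.5, 185.9], [322.8, 129.0], [353.3, 49.8]] [0.43950476 0.22273389 0.28537265]
```

View pics/wr9.png

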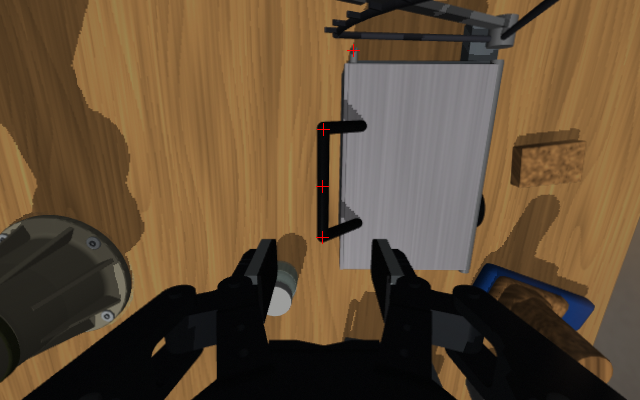

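Emit:
step_arm(
  series=[
    [[0, 0, -5], 0, 110],
    [[0, 0, -10], 0, 110],
    [[0, 0, -14], 0, 110],
    [[0, 0, -16.5], 0, 110],
    [[0, 0, -16.5], 0, 110],
  ],
)

```text
clock: 14.02
tcp_pos: [0.4388, 0.2214, 0.1194]
orientation: [-0.0, 0.694, 0.72, -0.002]
wrist_force: [-0.5, 0.0, 0.8]
finger_gap: 0.0485
```

```bash
python3 wb.py 10 0; python3 look.py 10 side
```

```text
[[320.9, 367.6], [321.2, 272.5], [321.6, 153.7], [385.7, -17.0]] [0.43989094 0.22186648 0.12079814]
14.125 [0.4407 0.2223 0.1217] [-0.3 -0.1  0.3] 0.04870996392961922
```

View pics/wr10.png

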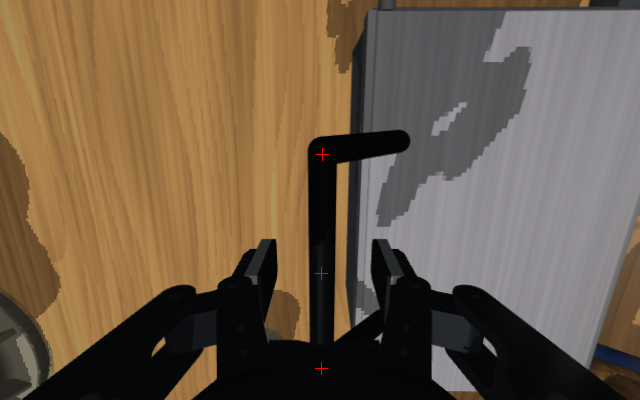

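Emit:
step_arm(
  series=[
    [[0, 0, -0.2], 0, 200],
    [[0, 0, -0.2], 0, 255],
    [[0, 0, -0.2], 0, 255],
    [[0, 0, -0.2], 0, 255],
  ],
  newtons=60,
)

```text
clock: 14.62
tcp_pos: [0.4376, 0.2222, 0.1206]
orientation: [-0.0, 0.694, 0.72, -0.002]
wrist_force: [-9.5, -0.1, 9.2]
finger_gap: 0.0104
```

Run:
```python
from h import *
q=[.54353,.22574,.0319]
B=lambda a:world(q,hinge(.175,.045,0,a))[0]
for a in np.arange(0,.8,.05): print(round(a,3),((B(a)-B(0))*100).round(2))
```

```text
0.0 [0. 0. 0.]
0.05 [0.25 0.01 0.87]
0.1 [0.54 0.02 1.72]
0.15 [0.87 0.03 2.56]
0.2 [1.24 0.04 3.39]
0.25 [1.66 0.05 4.19]
0.3 [2.11 0.07 4.97]
0.35 [2.6  0.08 5.73]
0.4 [3.13 0.1  6.46]
0.45 [3.7  0.12 7.16]
0.5 [4.3  0.14 7.84]
0.55 [4.93 0.16 8.48]
0.6 [5.59 0.18 9.1 ]
0.65 [6.29 0.2  9.67]
0.7 [ 7.01  0.22 10.22]
0.75 [ 7.76  0.25 10.72]
```

Emit:
step_arm(
  series=[
    [[0.25, 0, 0.9], 0, 255],
    [[0.5, 0, 1.7], 0, 255],
    [[0.9, 0, 2.6], 0, 255],
    [[1.2, 0, 3.4], 0, 255],
    [[1.65, 0.05, 4.2], 0, 255],
  ],
)

```text
clock: 15.25
tcp_pos: [0.4531, 0.2227, 0.1627]
orientation: [-0.001, 0.694, 0.72, -0.003]
wrist_force: [-4.4, 2.5, -5.5]
finger_gap: 0.01
```

Emit:
step_arm(
  series=[
    [[0.5, 0, 0.8], 0, 255],
    [[1, 0, 1.55], 0, 255],
    [[1.5, 0, 2.25], 0, 255],
    [[2.1, 0, 2.95], 0, 255],
    [[2.7, 0, 3.6], 0, 255],
  ],
)

```text
clock: 15.88
tcp_pos: [0.4776, 0.2235, 0.1993]
orientation: [-0.004, 0.693, 0.721, -0.004]
wrist_force: [-11.1, 6.4, -1.1]
finger_gap: 0.0099
```

```bash
python3 look.py 11 side top wrist; python3 wb.py 11 .5
python3 - <<'E'
import cv2
a=cv2.imread("pics/top11.png")[140:270,130:320];cv2.imwrite("pics/z.png",cv2.resize(a,None,fx=4,fy=4,interpolation=2))
a=cv2.imread("pics/side11.png")[100:230,160:320];cv2.imwrite("pics/z2.png",cv2.resize(a,None,fx=4.5,fy=4.5,interpolation=2))
E
```

```text
16.025 [0.4779 0.2235 0.1996] [-11.4   4.9   0.5] 0.009713581218475391
[[327.5, 366.1], [328.7, 271.9], [330.3, 154.7], [340.4, -6.6]] [0.47773172 0.22345179 0.19938504]
```

View pics/wr11.png

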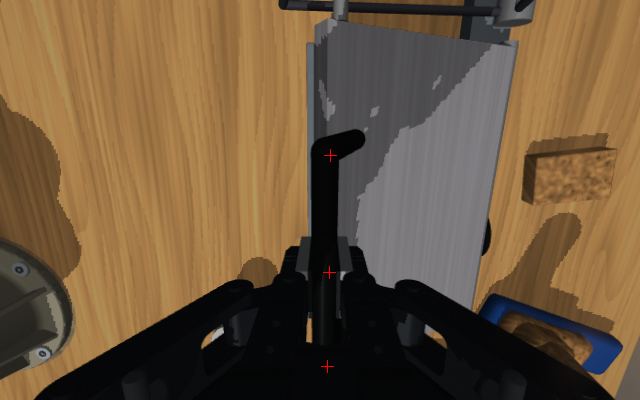

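View pics/z.png

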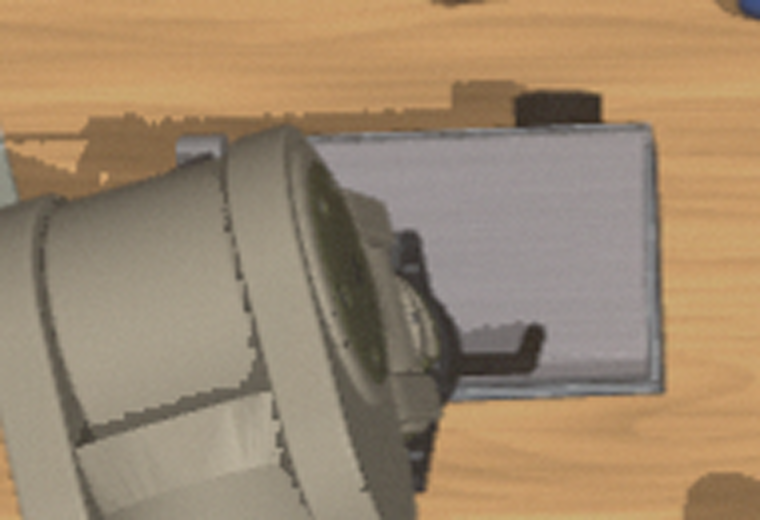

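View pics/z2.png

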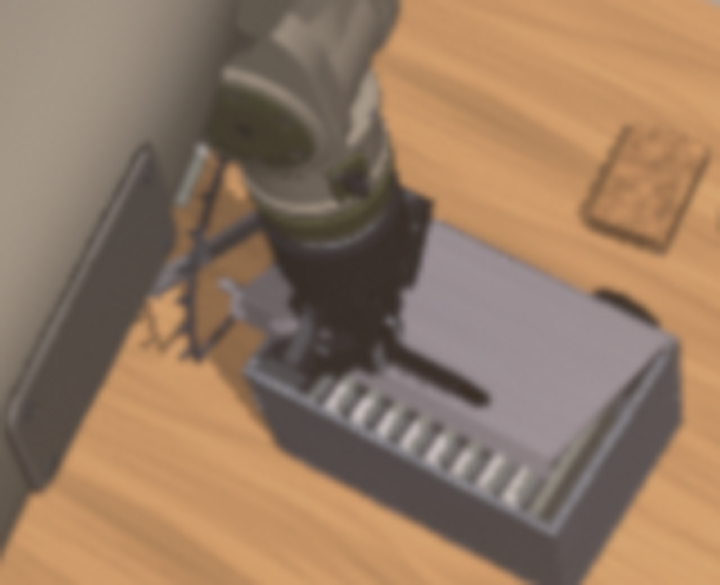

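```bash
cat > ov.py <<'E'
from h import *
import sys
q=[.54353,.22574,.0319]
S=cam("side");T=cam("top")
def draw(c,src,x0,y0,w,h,s,out,angs,pins):
    im=cv2.resize(cv2.imread(src)[y0:y0+h,x0:x0+w],None,fx=s,fy=s,interpolation=2)
    f=lambda L:((proj(c,world(q,L))-[x0,y0]+.5)*s).round().astype(int)
    for a,col in angs:
        for dz in(-.007,.007):
            cv2.polylines(im,[f([hinge(r,dz,.150,a) for r in(.02,.195)])],False,col)
    for a,col in pins:
        p=f([hinge(.145,0,.116,a),hinge(.145,0,.130,a)]); cv2.polylines(im,[p],False,col); cv2.circle(im,tuple(p[1].tolist()),2,col,-1); print(out,a,p[1])
    cv2.imwrite(out,im)
A=[(.52,(0,0,255)),(.57,(0,255,0)),(.62,(255,0,0))]
draw(S,"pics/side0.png",175,110,80,80,9,"pics/o1.png",A,[])
draw(T,"pics/top0.png",145,160,60,100,6,"pics/o2.png",A,[])
draw(S,"pics/side11.png",175,110,80,80,9,"pics/o3.png",[A[1]],[(.45,(0,0,255)),(.5,(0,255,0)),(.55,(255,0,0))])
E
python3 ov.py
```

```text
pics/o3.png 0.45 [306 501]
pics/o3.png 0.5 [308 482]
pics/o3.png 0.55 [310 464]
```

View pics/o1.png

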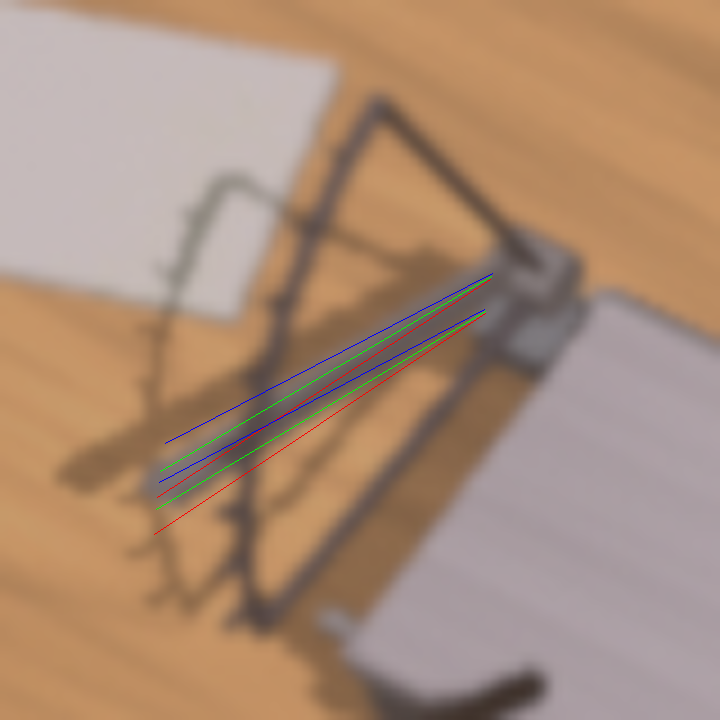

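View pics/o2.png

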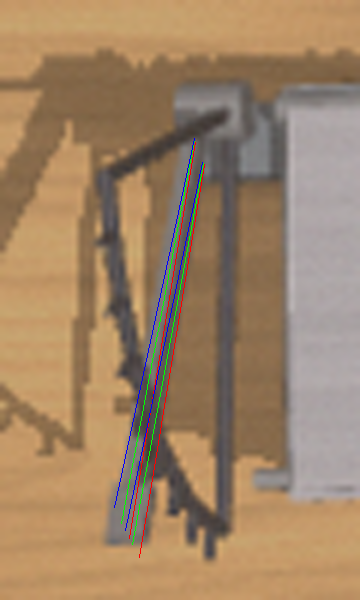

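View pics/o3.png

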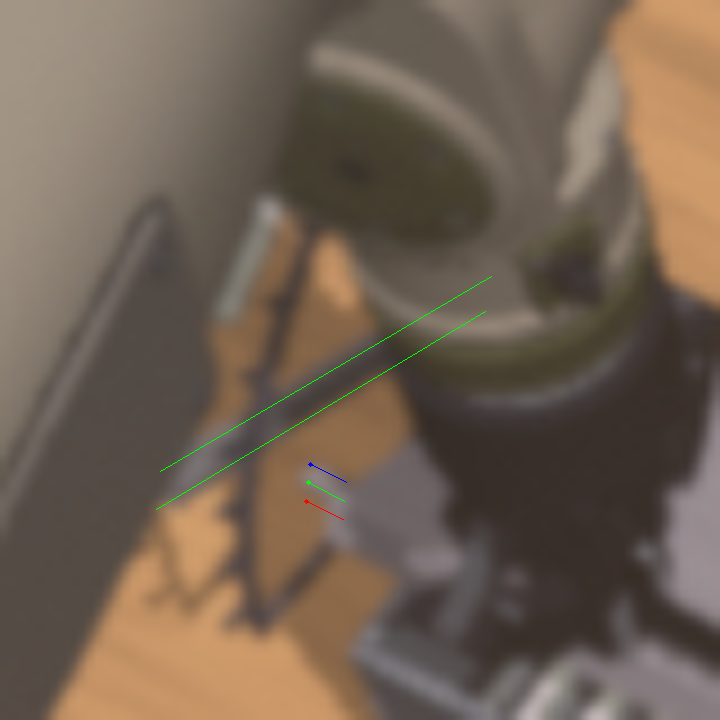

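Run:
```python
from h import *
q=[.54353,.22574,.0319]
S=cam("side");T=cam("top")
t=lambda U:(np.array(U)+.5)/6-.5+[145,160]; s=lambda U:(np.array(U)+.5)/9-.5+[175,110]
for bx in ((0,0,0),(.0015,0,0),(-.0015,0,0),(0,.0015,0)):
  qq=np.array(q)+bx
  obs=[(T,t((187,150))),(T,t((158,310))),(T,t((117,543))),(S,s((400,345))),(S,s((250,436))),(S,s((155,488)))]
  def r(p):
    a,y=p[:2]; rr=[p[2],p[3],p[4],p[5],p[6],p[4]]
    return np.concatenate([proj(c,world(qq,hinge(R,0,y,a)))[0]-u for (c,u),R in zip(obs,rr)])
  for fy in(None,.15):
    f=r if fy is None else (lambda p:r(np.r_[p[0],fy,p[2:]]))
    o=least_squares(f,[.6,.15,.03,.1,.19,.07,.15]); print(bx,o.x.round(3),np.abs(o.fun).max().round(2))
```

```text
(0, 0, 0) [0.55  0.154 0.019 0.096 0.195 0.066 0.145] 0.86
(0, 0, 0) [ 0.586 -1.878  0.021  0.099  0.2    0.071  0.152] 1.8
(0.0015, 0, 0) [0.547 0.154 0.021 0.098 0.196 0.068 0.147] 0.84
(0.0015, 0, 0) [ 0.581 -1.877  0.023  0.101  0.201  0.073  0.153] 1.71
(-0.0015, 0, 0) [0.552 0.154 0.017 0.094 0.193 0.064 0.144] 0.88
(-0.0015, 0, 0) [0.59  4.881 0.019 0.098 0.199 0.069 0.15 ] 1.89
(0, 0.0015, 0) [0.55  0.152 0.019 0.096 0.195 0.066 0.145] 0.86
(0, 0.0015, 0) [ 0.571 -3.23   0.02   0.098  0.198  0.069  0.149] 1.23
```

Emit:
step_arm(
  series=[
    [[0.3, 0.05, 0.3], 0, 255],
    [[0.65, 0.05, 0.65], 0, 255],
    [[0.95, 0.05, 0.95], 0, 255],
    [[0.95, 0.05, 0.95], 0, 255],
    [[0.95, 0.05, 0.95], 0, 255],
  ],
)

```text
clock: 16.9
tcp_pos: [0.4865, 0.2238, 0.2091]
orientation: [-0.004, 0.693, 0.721, -0.004]
wrist_force: [-6.6, 2.0, -4.8]
finger_gap: 0.0099
```

```bash
python3 look.py 12 side top wrist
cat >> ov.py <<'E'
draw(S,"pics/side12.png",175,110,80,80,9,"pics/o4.png",[(.55,(0,255,255))],[(.5,(0,0,255)),(.55,(0,255,0)),(.6,(255,0,0))])
E
python3 ov.py
```

```text
17.05 [0.4865 0.2238 0.2091] [-5.4  1.5 -4.5] 0.009616626996878134
pics/o3.png 0.45 [306 501]
pics/o3.png 0.5 [308 482]
pics/o3.png 0.55 [310 464]
pics/o4.png 0.5 [308 482]
pics/o4.png 0.55 [310 464]
pics/o4.png 0.6 [313 444]
```

View pics/o4.png

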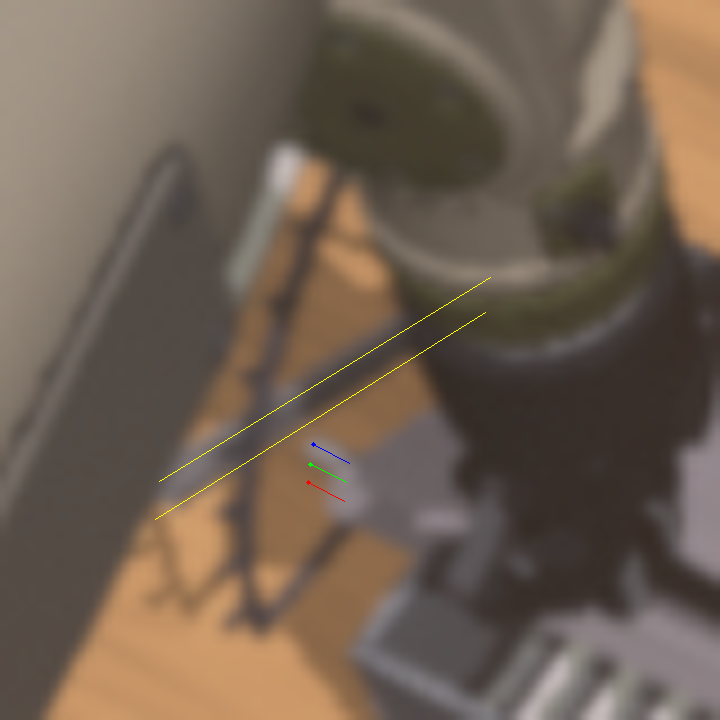

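View pics/wrist12.png

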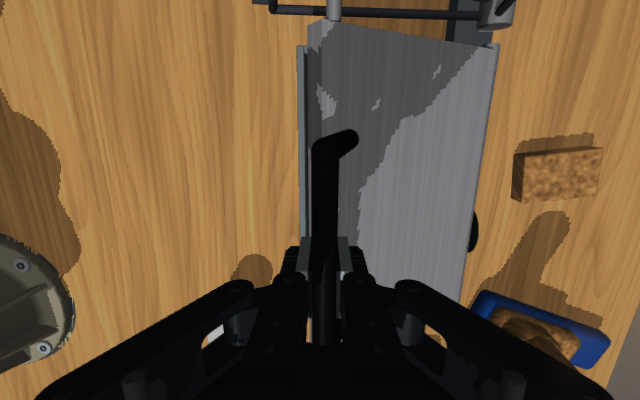

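Run:
```python
from h import *
from scipy.spatial.transform import Rotation as R
W=cam("wrist"); st=env.get_state()
def M(t,q): m=np.eye(4); m[:3,:3]=R.from_quat([q[1],q[2],q[3],q[0]]).as_matrix(); m[:3,3]=t; return m
CT=W["T"]@M(st["tcp_pos"],st["orientation"])
W["T"]=CT@np.linalg.inv(M([.43950,.22273,.28537],[0,.693,.721,-.001]))
q=[.54353,.22574,.0319]
print(proj(W,world(q,[hinge(.175,.045,y,0) for y in(-.055,0,.055)]+[hinge(.145,0,.13,0)])).round(1).tolist())
im=cv2.imread("pics/wr9.png")[0:80,300:540]; s=3.3; im=cv2.resize(im,None,fx=s,fy=s,interpolation=2); im0=im.copy()
for (a,y),col in zip([(.50,.15),(.55,.154),(.58,.15),(.65,.15)],[(255,255,0),(0,255,0),(0,0,255),(255,0,0)]):
    for dz in(-.007,.007):
        cv2.polylines(im,[((proj(W,world(q,[hinge(r,dz,y,a) for r in(.02,.195)]))-[300,0]+.5)*s).round().astype(int)],False,col)
cv2.imwrite("pics/o5.png",np.vstack([im0,im]))
```

```text
[[321.8, 236.6], [322.1, 185.6], [322.6, 128.9], [353.1, 50.0]]
```

View pics/o5.png

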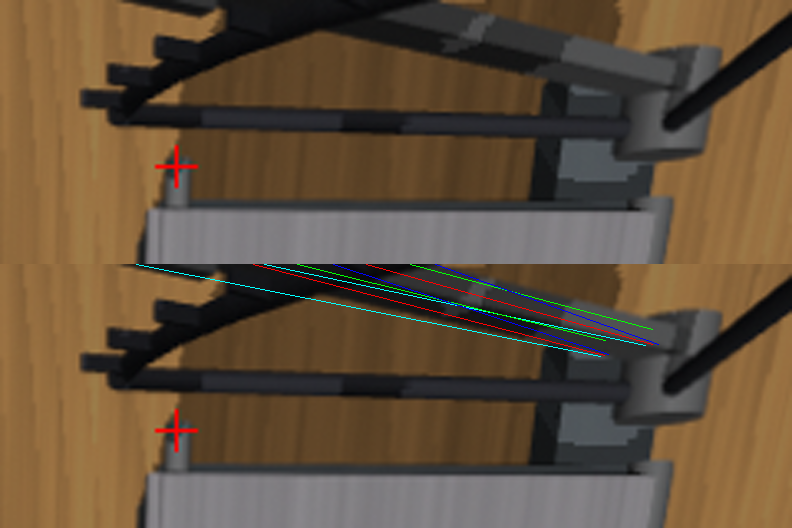

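Emit:
step_arm(
  series=[
    [[0, 0, 0], 0, 255],
    [[0, 0, 0], 0, 255],
    [[0, 0, 0], 0, 255],
  ],
)

```text
clock: 17.58
tcp_pos: [0.4865, 0.2238, 0.2091]
orientation: [-0.004, 0.693, 0.721, -0.004]
wrist_force: [-4.4, 1.4, -6.6]
finger_gap: 0.0097
```

```bash
python3 look.py 13 side
python3 - <<'E'
from workcell import env
s=env.get_state(); print(abs(s["qvel"]).max())
E
```

```text
17.625 [0.4865 0.2238 0.2091] [-5.6  2.2 -6.8] 0.009255885189088637
0.0016696639196961808
```

View pics/side13.png

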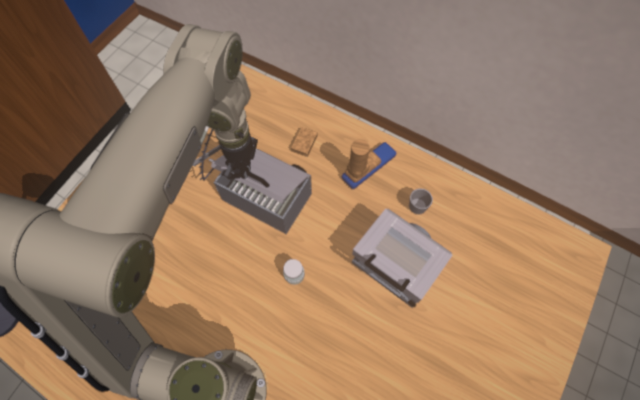

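The side view shows the guard shut at about (400,255). The lid is held open near (245,170), and the jar, cork block, foot form and cup are where they started.

Run:
```python
from workcell import env
print(env.hand_in())
```

```text
the job is handed in; nothing more can be done
None
```

I lowered the guard while holding its bar, all the way onto its stop (28 N of contact felt there). Then I gripped the lid's bar at 60 N, lifted the lid level with the pointer, and handed in at 17.6 s still holding it.

**Last checks:**
- **Lid:** its angle came out at about 0.55–0.58 rad from the images and the arm position. The pointer read about 0.55–0.585 rad, depending on the camera and the assumed sideways offset. The worst-case mismatch is about 0.035 rad, roughly 5 mm of the 10 mm allowed.
- **Arm:** it was at rest, with joint speeds below 0.002 rad/s and a wrist force of about 9 N.
- **Surroundings:** by eye, the guard was still shut and the four loose things had not moved. The pointer, partly hidden by the arm, showed no visible shift.

**What disagreed:**
- **Fingertip height:** the fingertips sat about 35–40 mm higher than the reported TCP. My first grasp of the guard bar therefore closed on air above it, without touching anything. I lowered the gripper about 4 cm further, gripped the bar, and used that offset for the rest of the job.
- **Sander position:** my first fit placed the sander about 20 mm off in x and gave a guard angle of 1.61 rad, outside the stated range. I corrected it by adding a housing corner. The guard bar's final position still differed from that fit by about 5 mm.

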